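Extractor to two dots, then start

TASK

On the grey control box, turn the wide knurled dial with a fingertip on it until its pointer clicks in at the two dots, without letting it run on to the three dots, and only then press the small flat start button fully down and let it go. Do not press the mushroom stop button, do not lift, tip or shove the box, and leave the things lying around where they are.

Things in the scene. Friction and masses are not known exactly. Their poses are not given: they have to be found in the camera images.
- control_box: Grey sheet-metal box, 150 (x) by 260 (y) by 55 mm high, 2.6 kg, loose on rubber feet. Origin: centre of its underside; own -x is the front (towards the robot), +y its left. On the lid (z = 55 mm): dial axis at x = -6, y = +50 mm; start button at x = -40, y = -85 mm; stop button at x = +40, y = -85 mm.
- dial_top (a point): Centre of the dial's flat top, 77 mm above the box's underside. The dial: black disc 92 mm across (too wide to grip), 7 to 22 mm above the lid, rim knurled, top ribbed but for a smooth middle 36 mm across. It is sprung: pressed, it yields from 3 N, 0.5 mm per N, and bottoms 5 mm down at 13 N. A fingertip pressed on its top, say 33 mm from the axis, and drawn round turns it.
- dial_pointer (a point): Outer end of the dial's white pointer line, at the rim (46 mm from the axis) on the top face. In the box's frame the pointer stands 1.08 minus the dial's value (rad), counter-clockwise from the box's +x. The marks are raised and black on the lid, 63 mm from the axis: ring at the left, then clockwise one, two, three dots.
- dial (a joint): Dial angle in rad, growing clockwise seen from above. Clicks at 0 (pointer at the small ring: off), 0.72 (one dot), 1.44 (two dots) and 2.16 (three dots); stops at -0.08 and 2.24. Starts at off or one dot. Passing a click takes up to 0.08 N m; past half-way (0.36, 1.08, 1.80) it falls into the next click by itself.
- start (a joint): Travel of the start button in m: 0 out, 0.006 fully down (5 N); springs back. The small flat round grey button, 26 mm across, on a collar on the lid at the front right.
- start_top (a point): Centre of the start button's flat top, 18 mm above the lid; pressed straight down.
- stop (a joint): Travel of the stop button in m: 0 out, 0.006 fully down; springs back. The wide mushroom-shaped grey button, 42 mm across, 29 mm above the lid, 80 mm behind the start button.
- padlock: Bystander: brass padlock, 62x40x18 mm; loose; origin at the centre of its underside.
- marker: Bystander: felt marker, 17x130x17 mm; loose; origin at the centre of its underside.
- bearing_b: Bystander: small ball bearing, 40 mm across, 12 mm high, lying on the control box's lid between dial and buttons at the front; loose; origin at the centre of its underside.
- mug: Bystander: enamel mug, 71x96x72 mm; loose; origin at the centre of its underside.
- calculator: Bystander: desk calculator, 115x70x16 mm; loose; origin at the centre of its underside.
- tape_measure: Bystander: tape measure, 34x81x60 mm; loose; origin at the centre of its underside.
- pulley_a: Bystander: grooved steel pulley, 62 mm across, 30 mm high; loose; origin at the centre of its underside.

How it is judged:
On the way, in this order (a step that is already met when the one before it is completed fails the run):
1. the dial rests in the click at the two dots (value of joint dial between 1.32 and 1.56 rad), for 0.3 s.
2. the start button is pressed down (value of joint start above 0.0045 m), for 0.05 s.
At the end, for the whole second after the job is handed in: The dial rests in the click at the two dots (1.32 to 1.56 rad), the start button has been pressed at least 4.5 mm down after that and is out again, the stop button is out, the box stands flat at rest within 40 mm of where it stood (all of step 1 and value of joint each of start, stop below 0.0015 m and distance of control_box from where it was at the start of the episode below 0.04 m and height (world z) of control_box below 0.008 m and angle between control_box's own z axis and vertical below 0.05 rad and linear speed of control_box below 0.01 m/s); the robot touches nothing.
It fails at once if the dial runs on to the three dots (value of joint dial above 2 rad).
It fails at once if the start button is pressed while the dial is not at the two dots (value of joint start above 0.003 m and not (value of joint dial between 1.32 and 1.56 rad)).
It fails at once if the stop button is pressed (value of joint stop above 0.003 m).
It fails at once if the box is lifted, tipped or shoved more than 40 mm (height (world z) of control_box above 0.01 m or angle between control_box's own z axis and vertical above 0.08 rad or distance of control_box from where it was at the start of the episode above 0.04 m).
It fails at once if a bystander is moved more than 30 mm (with the box or by hand) (distance of any of padlock, pulley_a, marker, mug, calculator, tape_measure from where it was at the start of the episode above 0.03 m or distance of bearing_b from where it was at the start of the episode above 0.045 m).
It also fails if it takes over 48 s, if anything falls off the work surface, if the arm or the gripper's body presses on something with over 40 N, if the wrist force passes 120 N, or if a joint passes its speed limit or range.

ROBOT

A 6-joint arm with a two-finger parallel gripper is mounted at the origin on a cart in front of the work surface, level with it; the furniture and walls round the work are solid. World frame = base frame: x ahead of the robot, y to its left, z up, the work surface at z = 0. Lengths are in m, angles in rad, forces in N, time in s.
With the tool pointing down it reaches from about 0.35 to 0.975 m from the base axis. Payload 7.1 kg.
Tool frame: the origin (TCP) lies on the centre line of the jaws, within the pads' length; the fingertips stand manip.tip_reach ahead of it and the grasp point (between the pads) is the TCP (manip.tip_reach is the distance from the TCP to the fingertips, in m); z points along the fingers, y is the line along which they close (so a half turn about z gives the same grasp; the last joint's range is limited). The gripper opens to 88 mm and grips with 3 to 60 N. Pads are 20 mm wide; open, the fingers measure 115 mm over their backs; the gripper's body (75 mm by 178 mm) begins 61 mm behind the grasp point.
Start: joints at [-1.273, 0.423, 1.63, -0, 1.089, -0.019], TCP at [0.195, -0.594, 0.242] pointing down, gripper open.
Joint ranges: [-3, 3], [-0.9, 2.11], [0.09, 2.58], [-1.31, 4.45], [0.11, 2.69], [-2.54, 2.54]. Speed limits (rad/s): [2.39, 2.39, 3.01, 3.14, 3.14, 3.14].

INTERFACE

Orientations are given as a unit quaternion [w, x, y, z].
In Python, from station import readout, get_image, order, models, manip gives the robot as it stands.
- The arm moves only by the tool play_rows, never from a script. Its argument "motion" is one flat list of numbers, 6 for each row, row after row: the shift along the world's x, y, z each as a share of 150 mm, from -1 to 1, then the turn, a rotation vector about the world's x, y, z each as a share of 120 degrees, from -1 to 1. In form: [tx, ty, tz, wx, wy, wz, tx, ty, tz, wx, wy, wz, ...]. A call has 1 to 12 rows; each row is the pose to reach, as a shift and turn from the pose commanded when the call began; what a row does not reach only later rows make up. A row lasts 1/10 s, in which the tool goes at most 50 mm and 8.59 degrees, less where a joint would pass 70% of its speed; a pose out of reach is approached as far as the arm can. A call with a number of a shift or a turn outside -1 to 1 is refused whole. A call with a gripper value outside its range is refused whole. "fingers" is the opening, from 0 (shut) to 1 (fully open), set as the call begins (left out, the last holds). The fingers move at their own pace and stop on an object; the grip force is fixed at half the most. Time passes only in rows, so rows that repeat a pose let the fingers close. It gives the time, the measured TCP pose, the force, the opening and the grip force at its end, in the units of the state.
- readout.state(): the state, without advancing time (a new reading comes with each control period).
- get_image(name): name is "side" or "top" or "wrist"; returns a dict with "pixels" (400x640x3 uint8, red, green, blue), "range_z" (400x640 float32, m along the optical axis (not along the pixel's ray), 0 where there is no reading), "camera_matrix" (3x3 intrinsics, pixels), "R" (3x3) and "t" (3): a world point X has camera coordinates R X + t. Camera axes: x right, y down, z forward; pixel columns grow to the right and rows downward; lengths in m; the calibration is good to about 2 mm. A picture is of the moment at which its call begins.
- order.hand_in(): hands the job in; it is judged then, once.
Trained networks look in the newest picture that a camera, given by its name, has taken for a name from the list of things; names that differ only in an ending like _2 or _b are one class to them, and where a whole thing is asked for, a point or a joint stands for the part that bears it (a point fixed in the world has none). Each returns a list of dicts, best first, with "confidence" (0 to 1); they miss things now and then, are a little off and sometimes report something else, mostly with a low value. They report only what shows in the picture. A call takes as long as a camera call.
- models.find_in(target, camera): "extent" ([left, top, right, bottom] in pixels, round what is visible of it).
- models.regions_of(target, camera): "region" (400x640 bool, what is visible of it) and "extent" ([left, top, right, bottom] in pixels, round what is visible of it).
The state is a dict: "time": time; "q": joint angles; "dq": joint speeds; "joint_efforts": joint torques, N m; "ee_pos": TCP position; "ee_rot": TCP orientation; "contact_force": force on the tool from outside, world axes, zero at the start; "torque": the same for the moment, N m; "opening": finger opening in m; "gripper_force": force on a finger pad.
Only numpy, scipy, OpenCV 4.12 (cv2) and the standard library are available. Lean on these libraries where they do the work, as an engineer would, in place of code of your own. Each camera call takes 0.05 s, during which the arm holds its last target. There are 200 camera calls.

## Working session

There is one attempt and no reset: what is moved stays moved. The work goes in short steps, Python scripts to look and compute and a tool call to move; the robot and the scene stay as the last step left them, time stands still between calls to the robot, and variables do not carry over. Pictures are saved under pics/ and viewed, at most 10 in all, crops included, and the job is handed in when it is done.

Besides the shell and the picture viewer there is one more tool, called after "Request:" by a JSON object that holds its "api" and its "payload". play_rows: Moves the arm, as the interface text tells. Its arguments: {"type":"object","properties":{"motion":{"type":"array"},"fingers":{"type":"number"}},"required":["motion"]}

```bash
mkdir -p pics; cat > h.py <<'E'
import numpy as np, cv2
from station import readout, get_image, order, models, manip
def world(im,u,v):
    z=im["range_z"][v,u]; K=im["camera_matrix"]
    c=np.stack([(u-K[0,2])/K[0,0]*z,(v-K[1,2])/K[1,1]*z,z],-1)
    return (c-im["t"])@im["R"]
def proj(im,X):
    c=im["R"]@np.asarray(X)+im["t"]; p=im["camera_matrix"]@c; return p[:2]/p[2]
def save(im,n,box=None,s=1):
    a=im["pixels"][:,:,::-1]
    if box: a=a[box[1]:box[3],box[0]:box[2]]
    cv2.imwrite("pics/"+n,cv2.resize(a,None,fx=s,fy=s,interpolation=cv2.INTER_CUBIC))
E
python3 - <<'E'
from h import *
print(manip.tip_reach, readout.state())
im=get_image("top"); save(im,"top.png")
s=get_image("side"); save(s,"side.png")
for n in ["control_box","dial_top","start_top","stop","bearing_b"]:
    for r in models.regions_of(n,"top")[:2]:
        v,u=np.nonzero(r["region"]); P=world(im,u,v); P=P[im["range_z"][v,u]>0]
        print(n,round(r["confidence"],2),r["extent"],np.median(P,0).round(4),P.mean(0).round(4),P.min(0).round(3),P.max(0).round(3))
E
```

```text
0.019 {'time': 0.0, 'q': array([-1.27300472e+00,  4.23875855e-01,  1.63069276e+00, -6.92884069e-06,
        1.08858081e+00, -1.90026788e-02]), 'dq': array([ 1.84561338e-05,  5.36137344e-04,  2.19866971e-04,  6.68282996e-05,
        1.15280823e-03, -2.90247461e-04]), 'joint_efforts': array([ 2.59814617e-03, -5.44626904e+01, -2.73659885e+01,  6.45589200e-02,
        2.27106514e-02, -1.26944265e-04]), 'ee_pos': array([ 0.19456716, -0.59338664,  0.24087872]), 'ee_rot': array([-7.70409455e-04,  9.87480826e-01,  1.57737161e-01, -1.11189998e-04]), 'contact_force': array([0.0559633 , 0.12100142, 0.85087423]), 'torque': array([ 0.00473848,  0.01116978, -0.01497931]), 'gripper_force': 0.0, 'opening': 0.08802487442636375}
control_box 0.65 [263.7, 207.4, 377.4, 283.5] [ 0.5163 -0.0364  0.0551] [ 0.5159 -0.0386  0.0592] [ 0.423 -0.184 -0.005] [0.608 0.098 0.087]
start_top 0.66 [278.3, 228.1, 316.5, 264.0] [0.5157 0.0128 0.0763] [0.5155 0.0127 0.0761] [ 0.469 -0.032  0.052] [0.561 0.059 0.082]
start_top 0.51 [341.6, 263.3, 355.3, 275.7] [ 0.4608 -0.1131  0.0759] [ 0.4614 -0.1137  0.076 ] [ 0.45  -0.126  0.072] [ 0.473 -0.103  0.081]
stop 0.77 [349.2, 231.3, 363.4, 247.6] [ 0.5396 -0.1262  0.0798] [ 0.5396 -0.1263  0.0792] [ 0.517 -0.147  0.054] [ 0.559 -0.107  0.087]
bearing_b 0.47 [318.4, 258.3, 332.0, 275.5] [ 0.4615 -0.0585  0.065 ] [ 0.4634 -0.058   0.0641] [ 0.445 -0.074  0.047] [ 0.484 -0.04   0.07 ]
```

View picture.

```bash
python3 - <<'E'
from h import *
im=get_image("top"); save(im,"c1.png",(240,190,400,300),5)
s=get_image("side"); save(s,"side2.png")
A=np.array([[-6,50],[-40,-85],[40,-85]])/1000.; B=np.array([[.5155,.0127],[.4612,-.1134],[.5396,-.1263]])
a=A-A.mean(0);b=B-B.mean(0)
yaw=np.arctan2((a[:,0]*b[:,1]-a[:,1]*b[:,0]).sum(),(a*b).sum())
R=np.array([[np.cos(yaw),-np.sin(yaw)],[np.sin(yaw),np.cos(yaw)]]); t=B.mean(0)-R@A.mean(0)
print(yaw,t,A@R.T+t)
d=(A@R.T+t)[0]
for v in (0,.72,1.44,2.16):
    th=yaw+1.08-v; print(v,th,np.round(d+.046*np.array([np.cos(th),np.sin(th)]),4),((proj(im,[d[0]+.042*np.cos(th),d[1]+.042*np.sin(th),.077])-[240,190])*5).round())
# other objects' heights near: pts above 0.02
K=np.mgrid[0:400,0:640]; P=world(im,K[1].ravel(),K[0].ravel())
for n in ["padlock","marker","mug","calculator","tape_measure","pulley_a"]:
    for r in models.regions_of(n,"top")[:1]:
        v,u=np.nonzero(r["region"]); Q=world(im,u,v); print(n,r["confidence"],np.median(Q,0).round(3))
E
```

```text
-0.1589401237362391 [ 0.513739   -0.03648739] [[ 0.51572821  0.01383202]
 [ 0.46079007 -0.11408514]
 [ 0.53978172 -0.12674688]]
0 0.921059876263761 [0.5436 0.0505] [224. 223.]
0.72 0.20105987626376098 [0.5608 0.023 ] [275. 192.]
1.44 -0.518940123736239 [ 0.5557 -0.009 ] [333. 203.]
2.16 -1.2389401237362392 [ 0.5307 -0.0297] [369. 249.]
padlock 0.76 [0.529 0.128 0.016]
marker 0.82 [ 0.61  -0.044  0.014]
mug 0.72 [0.672 0.146 0.005]
calculator 0.57 [0.806 0.042 0.013]
pulley_a 0.87 [ 0.501 -0.28   0.028]
```

View pics/c1.png

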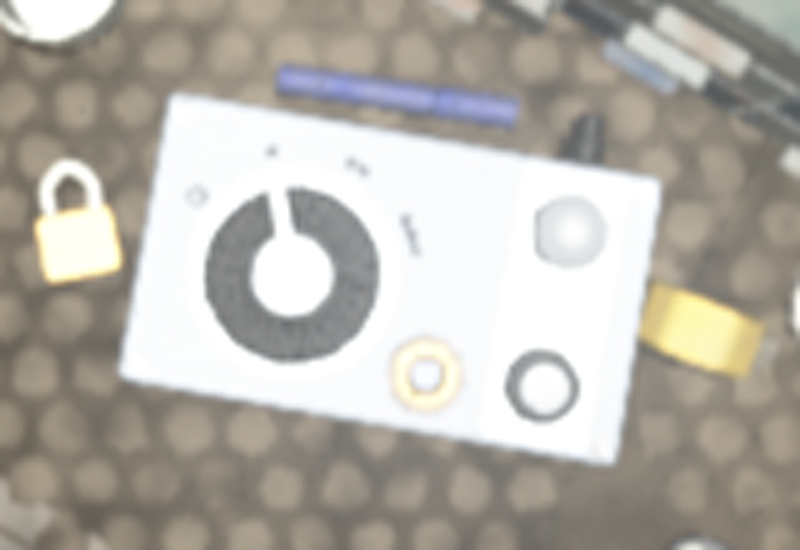

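View pics/top.png

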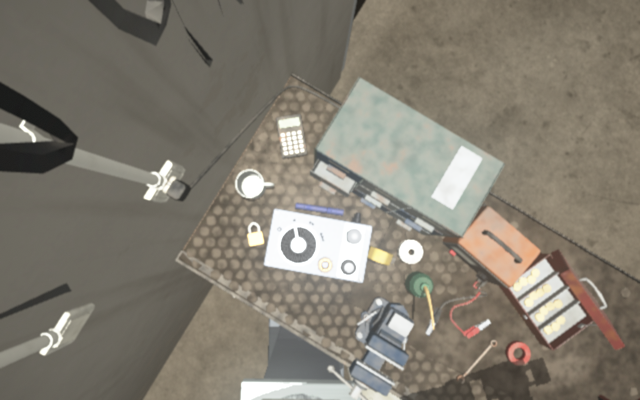

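```bash
python3 - <<'E'
from h import *
im=get_image("top")
K=np.mgrid[0:400,0:640]; P=world(im,K[1].ravel(),K[0].ravel()); P=P[im["range_z"].ravel()>0]
H=np.zeros((12,14))
for x,y,z in P:
    i=int((x-.1)//.07); j=int((y+.7)//.07)
    if 0<=i<12 and 0<=j<14: H[i,j]=max(H[i,j],z)
print("y cols -0.7.. step .07; x rows .1 .. step .07"); print(np.round(H*100).astype(int))
E
```

```text
y cols -0.7.. step .07; x rows .1 .. step .07
[[ 1  1  1  1  1  1  1 12 11  0  1  1  0  0]
 [24  2  2  1  1  1 16 16 16  5  0  0  0  0]
 [31  7  2  3  1  2 16 16 16  1  0  0  0  0]
 [20  7  7  3  3 15 15 16  6  1  0  1  1  0]
 [20 20 14 14  1 13  6  6  7  7  6  1  1  1]
 [17 20 16 17 14  3  6  6  8  8  8  6  2 72]
 [ 1  1 14 17 14 30 30  9  9  8  8  6  2  1]
 [ 0  1  1 14 30 31 31 30 30 19  6  7 80 77]
 [ 0  0  0  0 30 31 31 30 30 30  1  7 80 79]
 [ 0  0  0  0  0 30 30 30 30 30  2 70 79  0]
 [ 0  0  0  0  0  0 30 30 30  1  2 65 67  0]
 [ 0  0  0  0  0  0  0  0  1  2  7 55  0  0]]
```

View pics/side.png

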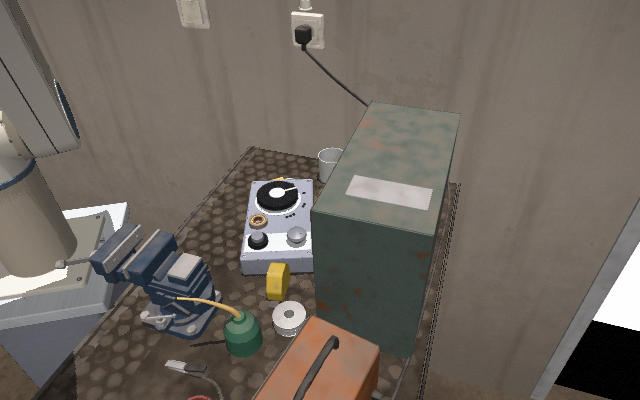

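Request:
{"api": "play_rows", "payload": {"motion": [0.5,1,0.15,0,0,0,0.5,1,0.15,0,0,0,0.5,1,0.15,0,0,0,0.5,1,0.15,0,0,0], "fingers": 0}}

```text
time: 1.2
ee_pos: [0.2707, -0.4407, 0.2646]
ee_rot: [-0.0, 0.987, 0.159, 0.0]
contact_force: [-0.1, -0.1, 0.4]
opening: 0.0594
gripper_force: 0.0
```

Request:
{"api": "play_rows", "payload": {"motion": [0.5,1,0,0,0,0,0.5,1,0,0,0,0,0.5,1,0,0,0,0,0.5,1,0,0,0,0]}}

```text
time: 1.6
ee_pos: [0.3457, -0.2911, 0.2643]
ee_rot: [-0.0, 0.987, 0.159, 0.0]
contact_force: [-0.1, -0.0, 0.5]
opening: 0.0275
gripper_force: 0.0
```

Request:
{"api": "play_rows", "payload": {"motion": [0.5,1,0,0,0,0,0.5,1,0,0,0,0,0.5,1,0,0,0,0,0.5,1,0,0,0,0]}}

```text
time: 2.0
ee_pos: [0.4213, -0.1412, 0.2645]
ee_rot: [0.0, 0.987, 0.159, 0.001]
contact_force: [-0.3, -0.1, 0.2]
opening: 0.0007
gripper_force: 0.0
```

Request:
{"api": "play_rows", "payload": {"motion": [0.43,0.98,-0.6,0,0,0,0.43,0.98,-0.6,0,0,0,0.43,0.98,-0.6,0,0,0,0.43,0.98,-0.6,0,0,0,0.43,0.98,-0.6,0,0,0]}}

```text
time: 2.5
ee_pos: [0.4846, 0.0056, 0.1722]
ee_rot: [-0.0, 0.987, 0.16, -0.001]
contact_force: [0.1, -0.0, -0.1]
opening: 0.0004
gripper_force: 0.0
```

```bash
python3 - <<'E'
from h import *
from scipy.spatial.transform import Rotation as R
s=readout.state(); print(s)
w=s["ee_rot"]; print(R.from_quat([w[1],w[2],w[3],w[0]]).as_matrix().round(3))
E
```

```text
{'time': 2.5, 'q': array([-1.31609417e-02,  3.22833270e-01,  1.98594340e+00,  3.50550394e-04,
        8.35320294e-01,  1.23697297e+00]), 'dq': array([-0.05641219, -0.04766277,  0.00692103, -0.01967553,  0.03978999,
       -0.0550555 ]), 'joint_efforts': array([  1.6288919 , -41.16764545, -21.92239523,   0.21629719,
        -0.4688089 ,   0.53716142]), 'ee_pos': array([0.48463534, 0.00559796, 0.1721923 ]), 'ee_rot': array([-3.44023383e-04,  9.87192473e-01,  1.59528797e-01, -1.21094831e-03]), 'contact_force': array([ 0.06751848, -0.02203438, -0.06246255]), 'torque': array([0.0159958 , 0.03255719, 0.01976538]), 'gripper_force': 0.0, 'opening': 0.0003871102258117302}
[[ 0.949  0.315 -0.003]
 [ 0.315 -0.949  0.   ]
 [-0.002 -0.001 -1.   ]]
```

Request:
{"api": "play_rows", "payload": {"motion": [0,-0.01,-0.2,0,0,0,0,-0.01,-0.4,0,0,0,0,-0.01,-0.46,0,0,0,0,-0.01,-0.48,0,0,0,0,-0.01,-0.48,0,0,0]}}

```text
time: 3.0
ee_pos: [0.4847, 0.0011, 0.1028]
ee_rot: [0.0, 0.988, 0.157, 0.0]
contact_force: [1.1, -0.1, 0.4]
opening: 0.0002
gripper_force: 0.0
```

Request:
{"api": "play_rows", "payload": {"motion": [0,0,-0.02,0,0,0,0,0,-0.03,0,0,0,0,0,-0.03,0,0,0]}}

```text
time: 3.3
ee_pos: [0.4845, 0.0016, 0.0982]
ee_rot: [0.0, 0.987, 0.158, 0.0]
contact_force: [0.5, 0.8, 0.0]
opening: 0.0003
gripper_force: 0.0
```

Request:
{"api": "play_rows", "payload": {"motion": [0,0,-0.015,0,0,0,0,0,-0.03,0,0,0,0,0,-0.03,0,0,0]}}

```text
time: 3.6
ee_pos: [0.4845, 0.0016, 0.0935]
ee_rot: [0.0, 0.987, 0.158, 0.0]
contact_force: [-1.9, -0.3, 8.5]
opening: 0.0004
gripper_force: 4.0
```

Request:
{"api": "play_rows", "payload": {"motion": [0,0,-0.007,0,0,0,-0.003,0.01,-0.007,0,0,-0.024,-0.007,0.021,-0.007,0,0,-0.048,-0.012,0.043,-0.007,0,0,-0.095,-0.015,0.065,-0.007,0,0,-0.143,-0.015,0.087,-0.007,0,0,-0.191,-0.013,0.11,-0.007,0,0,-0.239,-0.009,0.132,-0.007,0,0,-0.286,-0.009,0.132,-0.007,0,0,-0.286,-0.009,0.132,-0.007,0,0,-0.286]}}

```text
time: 4.6
ee_pos: [0.4835, 0.0219, 0.0928]
ee_rot: [-0.0, 0.99, -0.141, 0.001]
contact_force: [-0.9, 3.0, 9.4]
opening: 0.0009
gripper_force: 4.7
```

```bash
python3 - <<'E'
from h import *
print(readout.state()["contact_force"],readout.state()["torque"])
im=get_image("top"); save(im,"c2.png",(240,190,400,300),5)
E
```

```text
[-0.94014833  3.02548937  9.41099916] [ 0.49373746  0.24854131 -0.01091529]
```

View pics/c2.png

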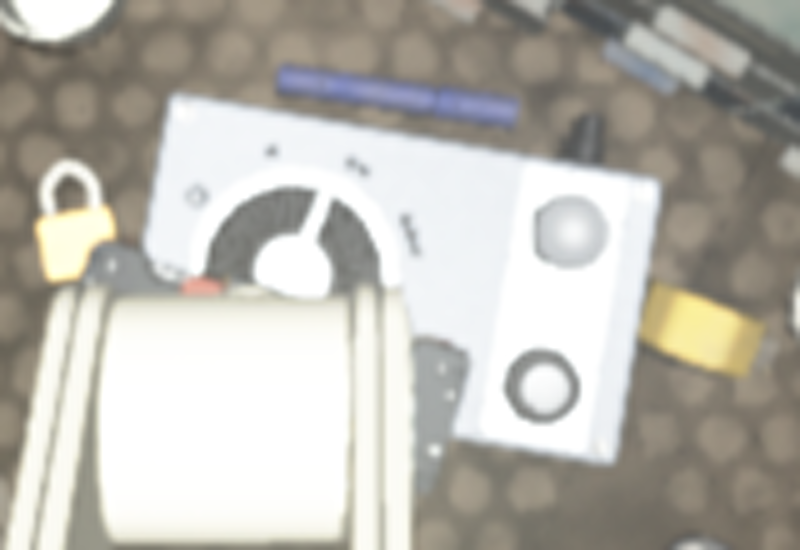

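The pointer end, at about (326,195), is just short of the two dots. The dial is pushing the finger on in its turning direction, so it should click in when I lift.

Request:
{"api": "play_rows", "payload": {"motion": [0,0,0.03,0,0,0,0,0,0.15,0,0,0,0,0,0.3,0,0,0,0,0,0.3,0,0,0]}}

```text
time: 5.05
ee_pos: [0.4845, 0.0215, 0.1391]
ee_rot: [-0.0, 0.99, -0.141, 0.002]
contact_force: [0.6, -0.1, -0.5]
opening: 0.0006
gripper_force: 0.0
```

```bash
python3 - <<'E'
from h import *
im=get_image("top"); save(im,"c3.png",(240,190,400,300),5)
for n in ["start_top","stop"]:
    for r in models.regions_of(n,"top")[:2]:
        v,u=np.nonzero(r["region"]); P=world(im,u,v); print(n,r["confidence"],np.median(P,0).round(4))
E
```

```text
start_top 0.59 [ 0.4627 -0.1153  0.076 ]
stop 0.73 [ 0.5411 -0.1263  0.0807]
```

View pics/c3.png

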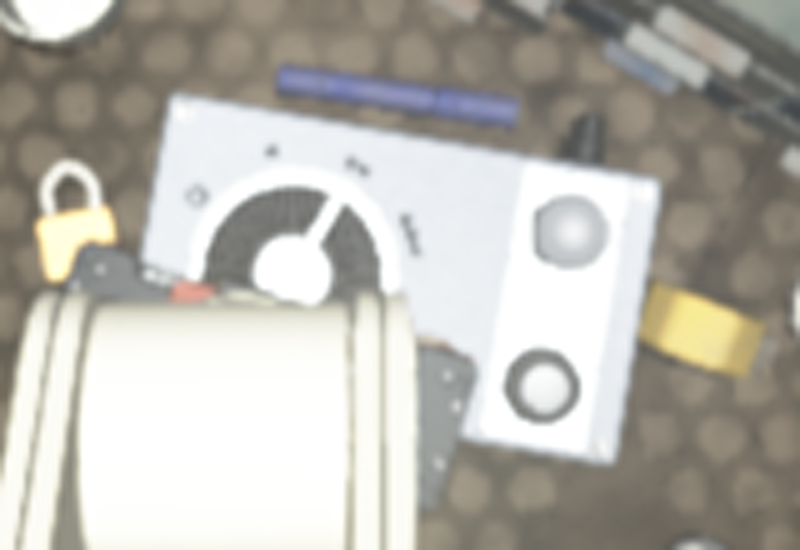

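The dial is now seated at the two dots, with the pointer end at about (339,199). Next I go over the start button.

Request:
{"api": "play_rows", "payload": {"motion": [-0.153,-0.9,0,0,0,0,-0.153,-0.9,0,0,0,0,-0.153,-0.9,0,0,0,0,-0.153,-0.9,0,0,0,0,-0.153,-0.9,0,0,0,0]}}

```text
time: 5.7
ee_pos: [0.4591, -0.114, 0.1362]
ee_rot: [-0.0, 0.99, -0.142, -0.001]
contact_force: [0.1, -0.5, 0.5]
opening: 0.0006
gripper_force: 0.0
```

Request:
{"api": "play_rows", "payload": {"motion": [0,0,-0.15,0,0,0,0,0,-0.25,0,0,0,0,0,-0.28,0,0,0,0,0,-0.28,0,0,0]}}

```text
time: 6.1
ee_pos: [0.4593, -0.1123, 0.0944]
ee_rot: [-0.0, 0.99, -0.14, -0.001]
contact_force: [-1.5, 2.0, 2.1]
opening: 0.0006
gripper_force: 1.2
```

Request:
{"api": "play_rows", "payload": {"motion": [0,0,-0.02,0,0,0,0,0,-0.04,0,0,0,0,0,-0.05,0,0,0,0,0,-0.05,0,0,0]}}

```text
time: 6.5
ee_pos: [0.4601, -0.113, 0.0898]
ee_rot: [-0.0, 0.99, -0.141, 0.0]
contact_force: [-8.3, 6.5, 30.7]
opening: 0.0004
gripper_force: 15.2
```

Request:
{"api": "play_rows", "payload": {"motion": [0,0,0.2,0,0,0,0,0,0.4,0,0,0,-0.3,0,0.5,0,0,0,-0.6,0,0.5,0,0,0,-0.6,0,0.5,0,0,0]}}

```text
time: 7.0
ee_pos: [0.3645, -0.1126, 0.1625]
ee_rot: [-0.0, 0.99, -0.141, -0.002]
contact_force: [0.5, 0.8, 0.1]
opening: 0.0003
gripper_force: 0.0
```

```bash
python3 - <<'E'
from h import *
im=get_image("top"); w=get_image("wrist"); s=get_image("side")
pw=proj(w,[.461,-.114,.073]); ps=proj(s,[.461,-.114,.073]); pt=proj(im,[.461,-.114,.073])
print(pw,ps,pt, w["range_z"].max())
def crop(i,p,h,o):
    u,v=np.clip(p.astype(int),[h,h],[639-h,399-h]); return cv2.resize(i["pixels"][v-h:v+h,u-h:u+h,::-1],(o,o),interpolation=cv2.INTER_CUBIC)
cv2.imwrite("pics/c4.png",np.hstack([crop(s,ps,40,400),crop(w,pw,120,400)]))
for i,n in ((im,"top"),(s,"side"),(w,"wrist")):
    v,u=np.mgrid[0:400,0:640].reshape(2,-1); k=i["range_z"][v,u]>0; P=world(i,u[k],v[k])
    r=np.hypot(P[:,0]-.461,P[:,1]+.114)
    print(n,[(a,int(m.sum()),np.percentile(P[m,2],[10,50,90]).round(4).tolist()) for a in range(0,32,4) for m in [(r*1000>=a)&(r*1000<a+4)&(P[:,2]>.03)&(P[:,2]<.1)] if m.any()])
E
```

```text
[285.04065402  87.66219244] [255.37345533 236.0625806 ] [348.33436561 267.70484184] 1.5454366
top [(0, 7, [0.0768, 0.0781, 0.0801]), (4, 24, [0.0738, 0.0759, 0.0776]), (8, 42, [0.074, 0.0764, 0.078]), (12, 52, [0.0636, 0.0669, 0.0745]), (16, 75, [0.0625, 0.0657, 0.0682]), (20, 77, [0.0533, 0.0557, 0.0656]), (24, 94, [0.052, 0.0547, 0.0569]), (28, 122, [0.0525, 0.0542, 0.0569])]
side [(0, 10, [0.0756, 0.0774, 0.0784]), (4, 22, [0.076, 0.0772, 0.078]), (8, 44, [0.0665, 0.0755, 0.0778]), (12, 73, [0.0658, 0.0709, 0.0772]), (16, 74, [0.0571, 0.066, 0.0678]), (20, 116, [0.0548, 0.0596, 0.0671]), (24, 94, [0.0538, 0.0552, 0.0574]), (28, 105, [0.0533, 0.055, 0.0567])]
wrist [(0, 117, [0.0752, 0.076, 0.0767]), (4, 353, [0.0748, 0.0757, 0.0766]), (8, 583, [0.0661, 0.0754, 0.0764]), (12, 670, [0.065, 0.0662, 0.0755]), (16, 929, [0.0549, 0.0656, 0.0666]), (20, 910, [0.0536, 0.0549, 0.066]), (24, 1201, [0.0533, 0.0542, 0.0551]), (28, 1442, [0.0529, 0.0539, 0.055])]
```

View pics/c4.png

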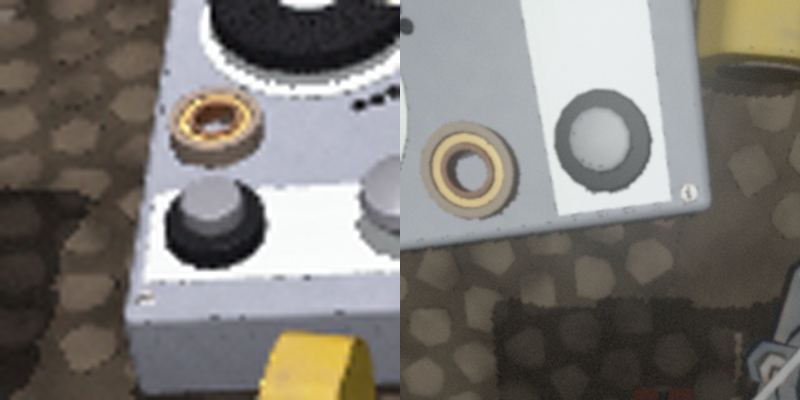

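Request:
{"api": "play_rows", "payload": {"motion": [0.3,-0.01,0,0,0,0,0.62,-0.01,0,0,0,0,0.62,-0.01,-0.2,0,0,0,0.62,-0.01,-0.4,0,0,0,0.62,-0.01,-0.43,0,0,0,0.62,-0.01,-0.43,0,0,0]}}

```text
time: 7.75
ee_pos: [0.4633, -0.1149, 0.0974]
ee_rot: [-0.0, 0.99, -0.14, -0.001]
contact_force: [0.9, 0.5, 0.1]
opening: 0.0008
gripper_force: 0.0
```

Request:
{"api": "play_rows", "payload": {"motion": [0,0,-0.02,0,0,0,0,0,-0.02,0,0,0,0,0,-0.02,0,0,0]}}

```text
time: 8.05
ee_pos: [0.4639, -0.1154, 0.0962]
ee_rot: [0.0, 0.99, -0.141, 0.001]
contact_force: [1.3, -0.1, 2.0]
opening: 0.0002
gripper_force: 0.7
```

Request:
{"api": "play_rows", "payload": {"motion": [0,0,-0.01,0,0,0,0,0,-0.02,0,0,0,0,0,-0.02,0,0,0]}}

```text
time: 8.35
ee_pos: [0.4638, -0.1153, 0.0925]
ee_rot: [0.0, 0.99, -0.141, 0.001]
contact_force: [2.7, -0.1, 3.6]
opening: 0.0003
gripper_force: 1.8
```

Request:
{"api": "play_rows", "payload": {"motion": [0,0,-0.01,0,0,0,0,0,-0.02,0,0,0,0,0,-0.02,0,0,0]}}

```text
time: 8.65
ee_pos: [0.4639, -0.1153, 0.0901]
ee_rot: [0.0, 0.99, -0.141, 0.001]
contact_force: [0.2, 0.8, 15.4]
opening: 0.0001
gripper_force: 7.7
```

```bash
python3 - <<'E'
from h import *
s=get_image("side"); save(s,"c5.png",(185,130,345,280),5/1.3)
print(readout.state()["ee_pos"],readout.state()["contact_force"],readout.state()["torque"])
E
```

```text
[ 0.46387512 -0.11535708  0.09009179] [ 0.0431409   0.44351387 15.4265261 ] [ 0.11813005 -0.0845612  -0.03437662]
```

View pics/c5.png

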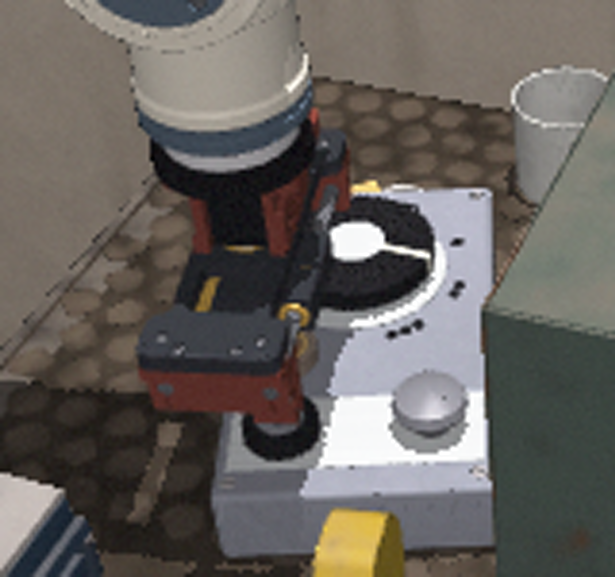

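The force rises from 2 to 4 N over about 6 mm, then hits a hard stop at 15 N, so the button is fully down. I release it, retreat upward and verify.

Request:
{"api": "play_rows", "payload": {"motion": [0,0,0.1,0,0,0,0,0,0.4,0,0,0,-0.4,-0.3,0.8,0,0,0,-0.7,-0.6,1,0,0,0,-0.7,-0.9,1,0,0,0,-0.7,-0.9,1,0,0,0,-0.7,-0.9,1,0,0,0]}}

```text
time: 9.4
ee_pos: [0.356, -0.2538, 0.2406]
ee_rot: [0.001, 0.99, -0.143, 0.001]
contact_force: [0.5, -0.2, -0.5]
opening: 0.0005
gripper_force: 0.0
```

```bash
python3 - <<'E'
from h import *
im=get_image("top"); save(im,"c6.png",(240,190,400,300),5)
c=np.array([.5157,.0138]); yaw=-.159; g=im["pixels"].astype(float).mean(2).astype(np.float32)
b=[]
for val in np.arange(-.1,2.3,.02):
    th=yaw+1.08-val
    q=[proj(im,[c[0]+r*np.cos(th),c[1]+r*np.sin(th),.077]) for r in np.arange(.026,.042,.002)]
    b.append(np.mean([cv2.remap(g,np.float32([[p[0]]]),np.float32([[p[1]]]),1)[0,0] for p in q]))
b=np.array(b); v=np.arange(-.1,2.3,.02); w=np.clip(b-np.median(b)-20,0,None); print("dial",(w*v).sum()/w.sum(),b.max(),np.median(b),v[w>0])
for n in ["start_top","stop","bearing_b","padlock","marker"]:
    for r in models.regions_of(n,"top")[:2]:
        y,x=np.nonzero(r["region"]); P=world(im,x,y); print(n,r["confidence"],np.median(P,0).round(4))
print(readout.state()["contact_force"])
E
```

```text
dial 1.41952627154535 254.97102 123.40894 [1.24 1.26 1.28 1.3  1.32 1.34 1.36 1.38 1.4  1.42 1.44 1.46 1.48 1.5
 1.52 1.54 1.56 1.58 1.6 ]
start_top 0.59 [ 0.4629 -0.1152  0.0764]
stop 0.75 [ 0.5407 -0.1261  0.0803]
bearing_b 0.69 [0.5158 0.013  0.0761]
bearing_b 0.67 [ 0.461  -0.0583  0.0654]
padlock 0.65 [0.532  0.1304 0.0151]
marker 0.63 [ 0.6093 -0.0369  0.0136]
marker 0.63 [ 0.501  -0.2808  0.0276]
[-0.33097188  0.53351803  1.06624168]
```

View pics/c6.png

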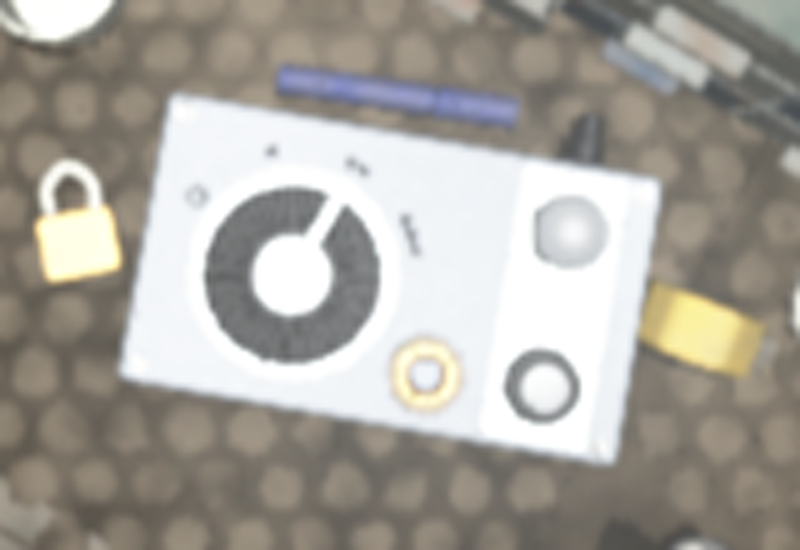

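The pointer, at about (335,200), reads 1.42 rad, which is the two dots. The start button at (541,386) is out again, and nothing else has moved.

```bash
python3 -c "
from station import order; print(order.hand_in())"
```

```text
the job is handed in; nothing more can be done
None
```

I turned the dial to the two dots (about 1.42 rad in the last picture), then pressed the start button fully down and released it. The stop button, the box and the loose things around it showed no movement. I have handed the job in, but no verdict came back.

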